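Clear the wick-setting jig and hold its setter arm ready over it

ROBOT

A 6-joint arm with a two-finger parallel gripper is mounted at the origin on a cart in front of the work surface, level with it; the furniture and walls round the work are solid. World frame = base frame: x ahead of the robot, y to its left, z up, the work surface at z = 0. Lengths are in mm, angles in rad, forces in N, time in s.
With the tool pointing down it reaches from about 275 to 725 mm from the base axis. Payload 5.6 kg.
Tool frame: the origin (TCP) lies on the centre line of the jaws, within the pads' length; the fingertips stand 22 mm ahead of it and the grasp point (between the pads) lies 3 mm ahead of it; z points along the fingers, y is the line along which they close (so a half turn about z gives the same grasp; the last joint's range is limited). The gripper opens to 85 mm and grips with 20 to 120 N. Pads are 22 mm wide; open, the fingers measure 114 mm over their backs; the gripper's body (76 mm by 85 mm) begins 54 mm behind the grasp point. The pads swing forward as they close: fully open they stand 13 mm farther back than shut.
Start: joints at [-0.833, 0.255, 0.108, 0, -1.424, -0.285], TCP at [240.634, -494.558, 253.283] pointing down, gripper open.
Joint ranges: [-2.95, 2.95], [-1.21, 1.97], [-1.09, 1.5], [-2.87, 1.71], [-2.94, -0.07], [-3.05, 3.05]. Speed limits (rad/s): [2.57, 2.57, 3.14, 3.14, 3.14, 3.14].

INTERFACE

Orientations are given as a rotation vector (axis times angle).
In Python, from cell import robot gives the robot as it stands. The module is installed in compiled form; this text tells all that it offers.
- The arm moves only by the shell command python3 -m crank 'ROWS' [FORCE]. ROWS is text: rows parted by semicolons, each of 7 numbers parted by spaces: the shift along the world's x, y, z in cm, then the turn, a rotation vector about the world's x, y, z in degrees, then the opening in per cent of the stroke, from 0 (shut) to 100 (fully open). In form: x y z wx wy wz gripper; .... A call has 1 to 12 rows; each row is the pose to reach, as a shift and turn from the pose commanded when the call began; what a row does not reach only later rows make up. A row lasts 1/10 s, in which the tool goes at most 50 mm and 8.59 degrees, less where a joint would pass 70% of its speed; a pose out of reach is approached as far as the arm can. A call with a gripper value outside its range is refused whole. The fingers move at their own pace and stop on an object; FORCE is the grip in N (left out, the last holds). Time passes only in rows, so rows that repeat a pose let the fingers close. It gives the time, the measured TCP pose, the force, the opening and the grip force at its end, in the units of the state.
- robot.state(): the state, without advancing time (a new reading comes with each control period).
- robot.read_camera(name): name is "scene" or "side" or "wrist"; returns the picture (480x640x3 uint8, red, green, blue); there is no depth.
- robot.calibration(name): a dict with "fx", "fy", "cx", "cy" (pixels), "xyz" and "orientation" of the camera in the world; the wrist camera has in their place "hand_eye" (4x4, takes a point from camera to tool coordinates, whose origin is the TCP and whose axes are the flange's). Camera axes: x right, y up, looking along -z (the intrinsics and any distortion apply to the point x, -y, -z); pixel columns grow to the right and rows downward; lengths in mm; the calibration is good to about 2 mm. The wrist camera is an equidistant fisheye: a pixel r from the principal point sees the ray r / f radians off the axis. A picture is of the moment at which its call begins: read the wrist's pose just before it. calibration takes no time and is no camera call.
- robot.hand_in(): hands the job in; it is judged then, once.
Trained networks look in the newest picture that a camera, given by its name, has taken for a name from the list of things; names that differ only in an ending like _2 or _b are one class to them, and where a whole thing is asked for, a point or a joint stands for the part that bears it (a point fixed in the world has none). Each returns a list of dicts, best first, with "confidence" (0 to 1); they miss things now and then, are a little off and sometimes report something else, mostly with a low value. They report only what shows in the picture. A call takes as long as a camera call.
- robot.spot_in(camera, query): "location" ([x, y, z] in mm, in world coordinates, good to about 4 mm: the middle of the surface that is visible of it).
- robot.silhouettes(camera, query): "region" (480x640 bool, what is visible of it).
- robot.mark_of(camera, query): "location" ([x, y, z] in mm, in world coordinates, good to about 4 mm: a listed point, or the origin of a listed thing).
The state is a dict: "time": time; "joints": joint angles; "qd": joint speeds; "tau": joint torques, N m; "tcp_pos": TCP position; "tool_rot": TCP orientation; "contact_force": force on the tool from outside, world axes, zero at the start; "ft_torque": the same for the moment, N m; "finger_gap": opening from 0.0 (shut) to 1.0 (fully open); "finger_force": force on a finger pad.
Only numpy, scipy, OpenCV 4.12 (cv2) and the standard library are available. Lean on these libraries where they do the work, as an engineer would, in place of code of your own. Each camera call takes 0.05 s, during which the arm holds its last target. There are 200 camera calls.

TASK

Two empty aluminium cups have been left on the seats of the wick-setting jig: nest them, one after the other, into the matching third cup, which stays where it stands on the bench, so that all three make one upright stack. Then lift the blue setter arm at its balance point (the bare metal grip block near its heavy end) and bring it level over the jig, the heavy hub centred over the thick guide post and the eye at the light end centred over the thin pin, just clear above the posts (by a few centimetres at most). Finish while still holding it there, still and level, so that I can guide it down: do not lower it onto the posts, knock it against the jig, set it down or let go, and leave the other things on the bench alone.

Things in the scene. Friction and masses are not known exactly. Their poses are not given: they have to be found in the camera images.
- jig: wick-setting jig, fixed: dark base plate 280 x 90 mm, top face 12 mm above the bench. Origin: centre of the plate's underside; x runs along the plate from the thick guide post to the thin pin, z up. At y = 0: guide post at x = -100 mm, pin at x = +100 mm, two aluminium ring seats at x = -56 and +36 mm (inner diameter 41, outer 49, ring 6 mm high, floor 12 mm above the bench)
- post_tip (a point): centre of the guide post's tip, 87 mm above the bench; steel post, 16 mm diameter
- pin_tip (a point): centre of the pin's tip, 75 mm above the bench; steel pin, 8 mm diameter
- setter: setter arm, loose casting, 0.5 to 0.75 kg, 232 mm long, standing on its feet in front of the jig, roughly parallel to it, hub towards the robot's left like the post. Blue web 12 mm wide, 32 to 48 mm above the feet, with a heavy hub at one end, a small eye at the other and two 12 mm tubes below. Origin: in the plane of the feet, below the balance point; x along the web from hub to eye, z up
- setter_grip (a point): balance point of the setter arm, 40 mm above its feet (setter's origin), at the middle of a bare metal grip block 30 mm long (along x) and 18 mm high; its flat sides are 16 mm apart and face along y. Axes as setter. One tube hangs below the web at x = -13 mm, the other at x = +79 mm, both as wide as the web
- hub_foot (a point): lower end of the hub's vertical bore, on its axis, in the plane of the arm's feet, 57 mm from the balance point (x = -57 mm in setter); hub 40 mm in diameter, 48 mm high, bore 17 mm, brass bush
- eye_foot (a point): lower end of the eye's vertical bore, on its axis, 28 mm above the plane of the arm's feet, at x = +143 mm in setter; eye 24 mm in diameter, 24 mm high, bore 9.6 mm
- cup_near_post: spun-aluminium stacking cup in the jig seat beside the guide post, 0.07 to 0.12 kg, 80 mm high: foot 39 mm in diameter up to 36 mm height, above it the wall widens from 45 to 54 mm at the rim (mouth 49 mm). A ledge inside carries the next cup's foot, so a nested cup stands 36 mm above the one it is in, 1 mm loose. Lifts straight out of its seat. Origin: centre of the underside, z up
- cup_near_pin: the same kind of cup, in the jig seat nearer the thin pin; either cup may be nested first
- cup_bench: the same kind of cup, standing free on the bench to the right; the stack is built in it. Origin: centre of the underside, z up
- tealight_full_a: a filled tealight (metal cup with cream wax), 39 mm across, 22 high; a bystander
- tealight_full_b: another filled tealight, 39 mm across, 22 high; a bystander
- tealight_empty: an empty metal tealight cup, 39 mm across, 16 high; a bystander
- tape_roll: a roll of masking tape lying flat, 96 mm across, 25 high; a bystander
- scissors: blue-handled scissors lying flat, 199 x 87 x 9 mm; a bystander

How it is judged:
By the outcome, as a careful person would: the job done as asked, in the order asked, and still so for the second after the job is handed in, while the arm keeps its last pose, push and grip.
It also fails if it takes over 53 s, if anything falls off the work surface, if the arm or the gripper's body presses on something with over 40 N, if the wrist force passes 120 N, or if a joint passes its speed limit or range.

## Working session

There is one attempt and no reset: what is moved stays moved. The work goes in short steps, Python scripts to look and compute and a shell command to move; the robot and the scene stay as the last step left them, time stands still between calls to the robot, and variables do not carry over. Pictures are saved under pics/ and viewed, at most 10 in all, crops included, and the job is handed in when it is done.

```bash
mkdir -p pics; cat > h.py <<'E'
import numpy as np,cv2
from cell import robot
from scipy.spatial.transform import Rotation as R
def save(cam,fn):
    im=robot.read_camera(cam); cv2.imwrite('pics/'+fn,im[:,:,::-1]); return im
def marks(cam,qs):
    for q in qs:
        for d in robot.mark_of(cam,q)[:3]: print(cam,q,np.round(d['location'],1),round(d['confidence'],2))
E
python3 - <<'E'
from h import *
s=robot.state();print(s['tcp_pos'],s['tool_rot'],s['finger_gap'],s['time'])
Q=['jig','post_tip','pin_tip','setter','setter_grip','hub_foot','eye_foot','cup_near_post','cup_near_pin','cup_bench']
ims=[]
for c in ['scene','side']:
    ims.append(save(c,c+'0.png')); marks(c,Q)
    print(robot.calibration(c))
print(robot.state()['time'])
E
```

```text
[ 240.45113196 -494.1457641   252.38312952] [ 7.04948932e-01 -3.06094624e+00 -2.92818088e-03] 1.0033368263856826 0.0
scene jig [594.9 278.9   3.9] 0.67
scene post_tip [379.5 242.4  -3.3] 0.43
scene pin_tip [657.3 205.4  78.5] 0.81
scene pin_tip [576.9   2.1  -0.7] 0.39
scene setter [428.5 217.8  -2.8] 0.85
scene setter_grip [424.5 211.5  39.3] 0.8
scene hub_foot [377.5 242.4  -3.4] 0.83
scene eye_foot [537.9 129.6  27.2] 0.6
scene cup_near_post [563.6 328.   11.6] 0.6
scene cup_near_pin [614.5 255.3  11.1] 0.86
scene cup_near_pin [ 7.151e+02  1.090e+02 -4.000e-01] 0.47
scene cup_near_pin [739.  212.2   2.9] 0.37
scene cup_bench [575.5   2.   -3.3] 0.92
{'fx': 476.96124875735796, 'fy': 476.96124875735796, 'cx': 329.6574003743769, 'cy': 244.9693447698608, 'xyz': array([-192.03669655, -305.75444226,  526.66015071]), 'orientation': array([ 1.0306515 , -0.55307068, -0.82946416])}
side jig [5.962e+02 2.834e+02 1.000e-01] 0.8
side post_tip [536.8 360.2  89.4] 0.56
side pin_tip [663.9 201.7  73.4] 0.69
side setter [421.  213.8   3.4] 0.6
side setter_grip [423.7 220.1  42.4] 0.6
side setter_grip [716.8 105.3  -7.6] 0.26
side hub_foot [377.7 250.6   0. ] 0.92
side hub_foot [619.6 255.1  13.1] 0.34
side eye_foot [535.5 360.2  91.8] 0.42
side cup_near_post [561.1 325.2  16. ] 0.75
side cup_near_pin [623.  255.9  14.2] 0.79
side cup_bench [574.5   6.7  -1.2] 0.69
{'fx': 491.4261341098975, 'fy': 491.4261341098975, 'cx': 330.3446875664912, 'cy': 241.77446521085997, 'xyz': array([1031.44643643,  561.16124328,  744.87393614]), 'orientation': array([0.41236713, 0.77179662, 2.0580835 ])}
1.1
```

View pics/scene0.png

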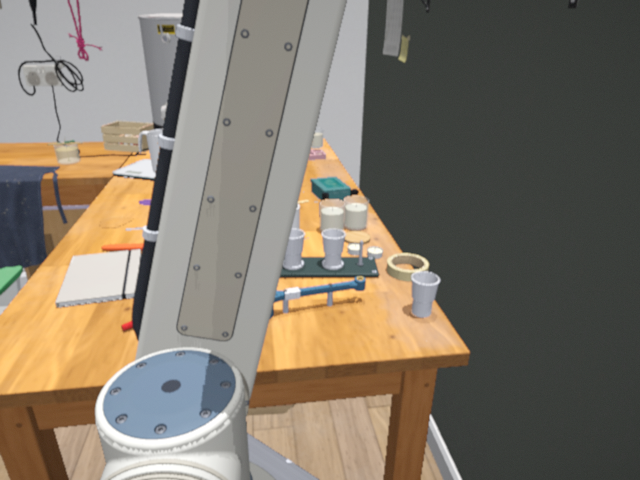

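View pics/side0.png

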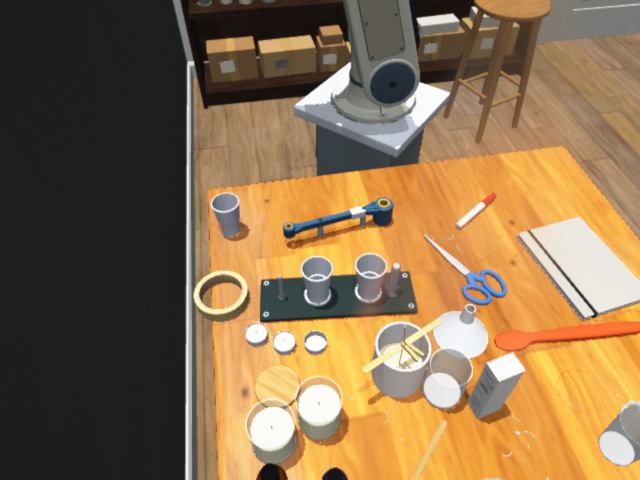

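Both views show the layout clearly. The jig runs from the post at about (395,280) px to the pin at about (280,290) px in the side view. The setter is in front of it and the bench cup is at (228,215) px. Next I'll move to a viewpoint over the jig.

```bash
python3 -m crank '30 73.5 5 0 0 102 100;30 73.5 5 0 0 102 100;30 73.5 5 0 0 102 100;30 73.5 5 0 0 102 100;30 73.5 5 0 0 102 100;30 73.5 5 0 0 102 100;30 73.5 5 0 0 102 100;30 73.5 5 0 0 102 100;30 73.5 5 0 0 102 100;30 73.5 5 0 0 102 100;30 73.5 5 0 0 102 100;30 73.5 5 0 0 102 100' 40
```

```text
time: 2.3
tcp_pos: [467.2, 62.0, 291.5]
tool_rot: [-2.827, 1.369, -0.001]
contact_force: [1.4, -1.4, -0.0]
finger_gap: 0.997
finger_force: 0.0
```

```bash
python3 -m crank '5 14 0 0 0 0 100;5 14 0 0 0 0 100;5 14 0 0 0 0 100;5 14 0 0 0 0 100;5 14 0 0 0 0 100;5 14 0 0 0 0 100'; python3 - <<'E'
from h import *
s=robot.state();print(s['tcp_pos'],s['tool_rot'],s['joints'],s['qd'].max() if hasattr(s['qd'],'max') else s['qd'])
save('wrist','w1.png')
marks('wrist',['jig','post_tip','pin_tip','setter','setter_grip','hub_foot','eye_foot','cup_near_post','cup_near_pin','cup_bench'])
c=robot.calibration('wrist');print(c)
E
```

```text
time: 2.9
tcp_pos: [516.8, 199.2, 291.3]
tool_rot: [2.823, -1.379, 0.001]
contact_force: [0.5, -0.8, -0.1]
finger_gap: 1.001
finger_force: 0.0
[516.81447954 199.18234557 291.26889941] [ 2.82270575e+00 -1.37910446e+00  5.29071125e-04] [ 6.50562596e-01  2.55435785e-01  2.03809418e-01  3.01862467e-04
 -1.51901973e+00  1.12857469e-02] 0.0008623368994825345
wrist jig [596.2 277.4  -1.5] 0.82
wrist jig [618.7 252.5  10.6] 0.36
wrist post_tip [536.3 356.7  87.9] 0.91
wrist pin_tip [424.3 217.2  40.6] 0.73
wrist setter [ 4.267e+02  2.179e+02 -1.000e-01] 0.86
wrist setter_grip [423.7 216.6  38.5] 0.7
wrist hub_foot [378.1 248.9  -1. ] 0.61
wrist hub_foot [ 5.8e+02  5.2e+00 -5.0e-01] 0.59
wrist hub_foot [540.8 135.9  28.1] 0.36
wrist eye_foot [537.  136.   30.9] 0.58
wrist cup_near_post [565.1 321.8  17.4] 0.93
wrist cup_near_post [403.3 431.2  -0.9] 0.54
wrist cup_near_post [425.6 216.9  37.3] 0.33
wrist cup_near_pin [618.4 253.7  11. ] 0.66
wrist cup_bench [579.9   3.5  -0.9] 0.73
wrist cup_bench [656.4 206.3  76.2] 0.28
{'fx': 371.64829954431775, 'fy': 371.64829954431775, 'cx': 326.76240985034053, 'cy': 243.65450284431765, 'hand_eye': array([[-1.07869982e-04,  9.60536270e-01,  2.78154744e-01,
         7.02386922e+01],
       [ 9.99999695e-01,  3.18613649e-04, -7.12445220e-04,
        -1.90577605e-01],
       [-7.72953372e-04,  2.78154582e-01, -9.60536012e-01,
        -1.21615649e+02],
       [ 0.00000000e+00,  0.00000000e+00,  0.00000000e+00,
         1.00000000e+00]])}
```

View pics/w1.png

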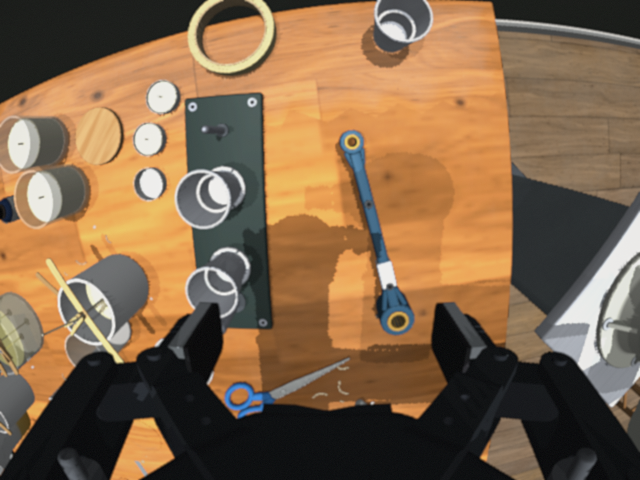

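The wrist view shows the pin cup's rim at about (203,199) px and the post cup's at (212,293). The eye bore is at (352,142), the hub bore at (397,319), and the bench cup's rim is at about (403,14). The layout is free around the cups. I'll convert these pixels to positions.

```bash
cat >> h.py <<'E'
def pix(uv,z,s=None):
    s=s or robot.state(); c=robot.calibration('wrist'); H=c['hand_eye']
    d=np.array([(uv[0]-c['cx'])/c['fx'],(uv[1]-c['cy'])/c['fy']]); t=np.linalg.norm(d)
    v=np.r_[np.sin(t)*d/max(t,1e-9),np.cos(t)]; v=v*[1,-1,-1]
    A=R.from_rotvec(s['tool_rot']).as_matrix(); o=A@H[:3,3]+s['tcp_pos']; r=A@H[:3,:3]@v
    return np.round(o+r*(z-o[2])/r[2],1)
E
python3 - <<'E'
from h import *
for n,uv,z in [('pin cup',(203,199),92),('post cup',(212,293),92),('bench',(403,14),80),('eye',(352,142),52),('hub',(397,319),48),('screw1',(193,106),12),('screw2',(253,102),12),('screw3',(264,323),12),('grip',(387,274),48)]:
    print(n,pix(uv,z))
E
```

```text
pin cup [617.2 253.2  92. ]
post cup [560.3 325.5  92. ]
bench [579.1   8.   80. ]
eye [539.2 131.7  52. ]
hub [379.5 248.5  48. ]
screw1 [702.4 201.7  12. ]
screw2 [648.1 159.8  12. ]
screw3 [487.2 363.2  12. ]
grip [424.3 214.8  48. ]
```

```bash
python3 -m crank '10.1 5.4 -13 0 0 0 100;10.1 5.4 -13 0 0 0 100;10.1 5.4 -13 0 0 0 100;10.1 5.4 -13 0 0 0 100;10.1 5.4 -13 0 0 0 100;10.1 5.4 -13 0 0 0 100'; python3 - <<'E'
from h import *
save('wrist','w2.png'); marks('wrist',['cup_near_pin','pin_tip','post_tip'])
print(robot.state()['joints'])
E
```

```text
time: 4.05
tcp_pos: [618.0, 253.7, 161.1]
tool_rot: [2.822, -1.378, 0.0]
contact_force: [-0.5, -0.6, 0.5]
finger_gap: 0.998
finger_force: 0.0
wrist cup_near_pin [615.1 254.2  10.2] 0.98
wrist pin_tip [654.7 205.1  73.4] 0.95
wrist pin_tip [616.6 253.   12.8] 0.6
wrist pin_tip [582.8   8.9  -1.1] 0.49
[ 6.23133165e-01  5.22328541e-01  2.80325884e-01  3.09665822e-04
 -1.32528583e+00  3.91709829e-02]
```

View pics/w2.png

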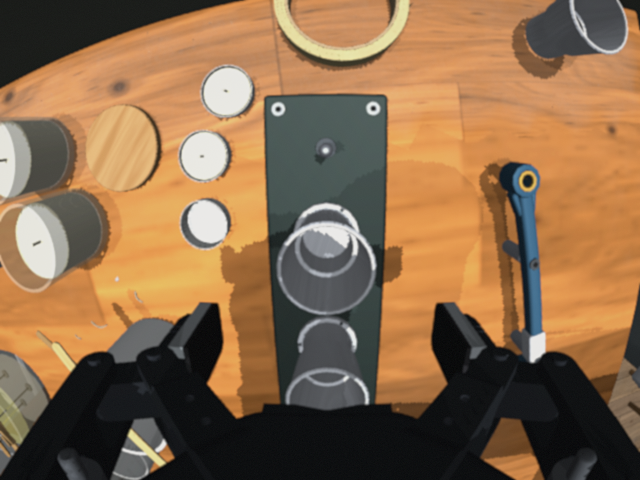

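The cup's rim is centred between the open fingers at (327,268) px, and the pin tip is at (325,149). I'll descend and grip.

```bash
python3 -c "
from h import *
print(pix((327,268),92),pix((325,149),75),pix((278,109),12),pix((373,108),12))"
python3 -m crank '-0.1 0 -5 0 0 0 100;-0.1 0 -7.7 0 0 0 100;-0.1 0 -7.7 0 0 0 100;-0.1 0 -7.7 0 0 0 30;-0.1 0 -7.7 0 0 0 30;-0.1 0 -7.7 0 0 0 30;-0.1 0 -7.7 0 0 0 30;-0.1 0 -7.7 0 0 0 30;-0.1 0 -7.7 0 0 0 30' 40
```

```text
[618.5 253.7  92. ] [658.8 203.8  75. ] [703.5 202.7  12. ] [649.6 159.9  12. ]
time: 5.15
tcp_pos: [618.4, 254.5, 87.3]
tool_rot: [-2.82, 1.376, -0.005]
contact_force: [-2.4, 0.0, 7.4]
finger_gap: 0.591
finger_force: 41.2
```

```bash
python3 -m crank '0 0 3 0 0 0 30;0 0 7 0 0 0 30;0 0 11 0 0 0 30;-1 -5 11 0 0 0 30;-2 -10 11 0 0 0 30;-3 -15 11 0 0 0 30;-4 -20 11 0 0 0 30;-4 -23 11 0 0 0 30;-4 -24.8 11 0 0 0 30;-4 -24.8 11 0 0 0 30;-4 -24.8 11 0 0 0 30'; python3 - <<'E'
from h import *
save('wrist','w3.png'); marks('wrist',['cup_bench','cup_near_pin'])
save('side','s3.png'); marks('side',['cup_bench','cup_near_pin'])
print(robot.state()['joints'])
E
```

```text
time: 6.25
tcp_pos: [577.1, 5.8, 194.7]
tool_rot: [-2.821, 1.379, -0.001]
contact_force: [-0.7, -0.0, -1.5]
finger_gap: 0.593
finger_force: 43.9
wrist cup_bench [580.1   6.6  -2.2] 0.58
wrist cup_near_pin [578.6   2.1 119.1] 0.55
side cup_bench [575.6   9.6   1.5] 0.83
side cup_bench [534.4 359.   88.5] 0.38
side cup_near_pin [579.9   7.7 123.9] 0.59
[ 2.82405603e-01  3.31733338e-01  6.29523120e-02 -6.76855445e-05
 -1.30204844e+00  3.81078134e-01]
```

View pics/w3.png

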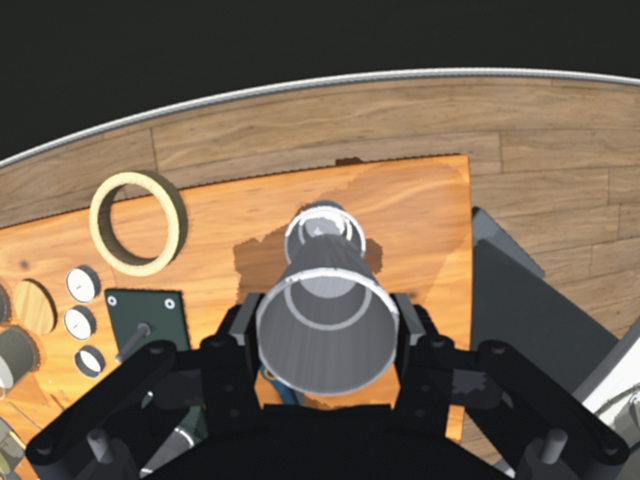

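The held cup's rim is centred at about (328,332) px. The bench cup's rim arc spans x 285–366 with its top at about y 207. I'll work out the offset between them.

```bash
python3 - <<'E'
from h import *
from scipy.optimize import least_squares
im=cv2.imread('pics/w3.png'); cv2.imwrite('pics/w3c.png',cv2.resize(im[190:410,240:420],None,fx=3,fy=2.7))
def circ(P,z,r):
    X=np.array([pix(p,z)[:2] for p in P]); f=least_squares(lambda c:np.linalg.norm(X-c[:2],axis=1)-r,X.mean(0)); return f.x.round(1),f.fun.round(1)
print(circ([(285,240),(366,240),(300,214),(352,214),(326,207)],80,27))
print(circ([(256,328),(400,328),(328,269),(328,395)],201,27))
E
```

```text
(array([577.8,   6.9]), array([ 0.2, -0. ,  0.3,  0.6, -0.7]))
(array([577.9,   4.9]), array([-1.1, -1.1, -0.5, -0.9]))
```

View pics/w3c.png

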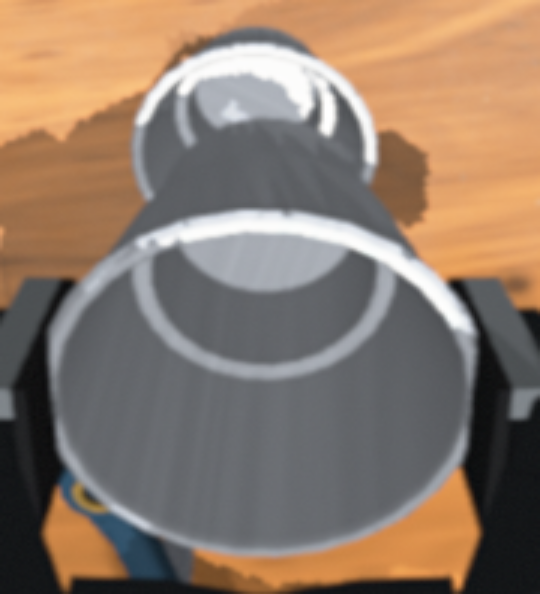

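```bash
python3 -m crank '0 0.18 -3 0 0 0 30;0 0.18 -5 0 0 0 30;0 0.18 -6.5 0 0 0 30;0 0.18 -7.5 0 0 0 30;0 0.18 -8 0 0 0 30;0 0.18 -8.4 0 0 0 30;0 0.18 -8.4 0 0 0 30'; python3 - <<'E'
from h import *
save('side','s4.png')
E
```

```text
time: 7.25
tcp_pos: [578.0, 7.7, 111.4]
tool_rot: [-2.822, 1.377, -0.004]
contact_force: [-0.0, -0.2, 2.7]
finger_gap: 0.595
finger_force: 44.1
```

```bash
python3 -m crank '0 0 -0.1 0 0 0 30;0 0 -0.1 0 0 0 100;0 0 -0.1 0 0 0 100;0 0 -0.1 0 0 0 100;0 0 5 0 0 0 100;0 0 10 0 0 0 100;0 0 12 0 0 0 100;0 0 12 0 0 0 100'; python3 - <<'E'
from h import *
save('side','s5.png'); save('wrist','w5.png')
a=cv2.imread('pics/side0.png')[180:300,180:320]
b=cv2.imread('pics/s5.png')[140:260,180:320]; w=cv2.imread('pics/w5.png')
cv2.imwrite('pics/c5.png',np.hstack([cv2.resize(b,(420,360)),cv2.resize(w,None,fx=.5625,fy=.75)]))
E
```

```text
time: 8.1
tcp_pos: [578.7, 7.8, 234.3]
tool_rot: [-2.819, 1.376, -0.01]
contact_force: [0.2, 0.6, -0.8]
finger_gap: 0.998
finger_force: 0.0
```

View pics/c5.png

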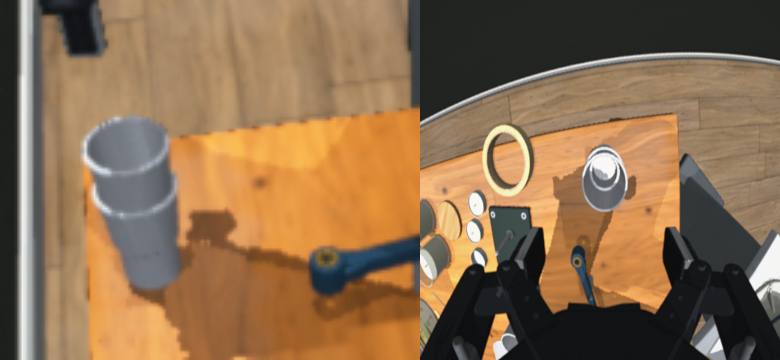

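The side view shows the second cup nested upright in the bench cup. Next is the post cup. Before descending there I'll check the beaker's clearance.

```bash
python3 -c "
from h import *
s=dict(tcp_pos=np.array([516.8,199.2,291.3]),tool_rot=np.array([2.823,-1.379,0.001]))
for uv in [(148,285),(135,262)]: print(uv,pix(uv,0,s))
for uv in [(117,305),(85,310),(85,343),(60,300)]: print(uv,pix(uv,100,s),pix(uv,130,s))
for uv in [(48,262),(125,362)]: print('stick',pix(uv,120,s),pix(uv,150,s))"
python3 -m crank '0 5 -3 0 0 0 100;0 10 -3 0 0 0 100;0 15 -3 0 0 0 100;-1 20 -3 0 0 0 100;-1.5 25 -3 0 0 0 100;-1.7 29 -3 0 0 0 100;-1.75 31.8 -3 0 0 0 100;-1.75 31.8 -3 0 0 0 100;-1.75 31.8 -3 0 0 0 100'; python3 - <<'E'
from h import *
save('wrist','w6.png'); marks('wrist',['cup_near_post','post_tip','pin_tip'])
print(robot.state()['joints'])
E
```

```text
(148, 285) [636.2 425.9   0. ]
(135, 262) [667.  409.8   0. ]
(117, 305) [637.  403.6 100. ] [629.6 378.7 130. ]
(85, 310) [668.4 439.9 100. ] [658.1 411.5 130. ]
(85, 343) [652.5 483.4 100. ] [643.7 450.8 130. ]
(60, 300) [702.8 454.4 100. ] [689.2 424.7 130. ]
stick [724.1 404.2 120. ] [707.3 377.6 150. ]
stick [596.6 445.6 120. ] [592.8 414.7 150. ]
time: 9.1
tcp_pos: [558.6, 325.8, 197.7]
tool_rot: [2.82, -1.375, -0.003]
contact_force: [0.1, -0.2, -0.3]
finger_gap: 0.999
finger_force: 0.0
wrist cup_near_post [731.4 263.3  -4.7] 0.71
wrist cup_near_post [562.7 321.5  16. ] 0.68
wrist cup_near_post [378.1 244.9   0.5] 0.67
wrist post_tip [533.2 360.3  88.5] 0.88
wrist post_tip [658.6 205.   75. ] 0.25
wrist pin_tip [657.3 204.6  77.7] 0.67
[ 7.66472442e-01  4.66709459e-01  2.82691563e-01  3.46013092e-05
 -1.38746554e+00 -1.05575795e-01]
```

View pics/w6.png

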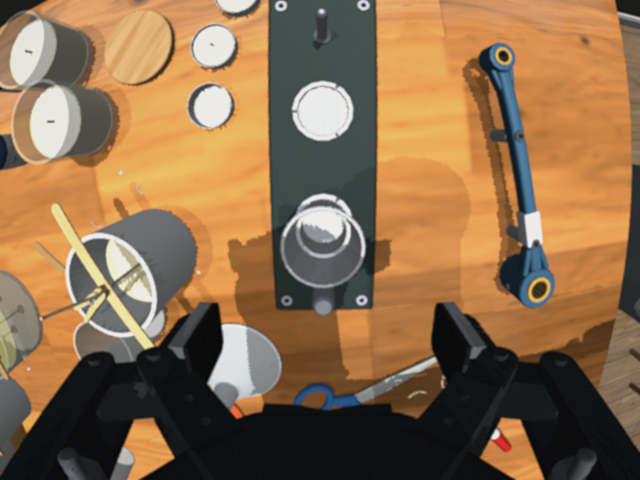

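The rim is at (323,246) px, with the setter's hub bore at (540,288) and eye bore at (503,57). The fingers clear the beaker.

```bash
python3 -c "
from h import *
for n,uv,z in [('cup',(323,246),92),('hub',(540,288),48),('eye',(503,57),52),('pin',(322,13),75),('seat',(323,111),18),('grip',(530,230),49),('sc',(281,6),12),('sc',(363,5),12),('sc',(287,300),12),('sc',(362,300),12)]: print(n,pix(uv,z))"
```

```text
cup [562.8 324.1  92. ]
hub [376.2 246.1  48. ]
eye [539.4 129.1  52. ]
pin [658.4 202.3  75. ]
seat [618.9 252.7  18. ]
grip [426.6 216.9  49. ]
sc [704.2 200.2  12. ]
sc [650.7 157.8  12. ]
sc [543.3 404.4  12. ]
sc [489.  362.2  12. ]
```

```bash
python3 -m crank '0.35 -0.1 -3 0 0 0 100;0.35 -0.1 -7 0 0 0 100;0.35 -0.1 -11.4 0 0 0 100;0.35 -0.1 -11.4 0 0 0 100;0.35 -0.1 -11.4 0 0 0 30;0.35 -0.1 -11.4 0 0 0 30;0.35 -0.1 -11.4 0 0 0 30;0.35 -0.1 -11.4 0 0 0 30;0.35 -0.1 -11.4 0 0 0 30;0.35 -0.1 -11.4 0 0 0 30' 40
```

```text
time: 10.3
tcp_pos: [564.5, 325.4, 89.9]
tool_rot: [-2.819, 1.376, -0.005]
contact_force: [-0.8, -1.0, 6.5]
finger_gap: 0.607
finger_force: 40.9
```

```bash
python3 -m crank '0 0 3 0 0 0 30;0 0 7 0 0 0 30;0 0 11 0 0 0 30;0 -4 14 0 0 0 30;0.4 -9 15 0 0 0 30;0.8 -14 15 0 0 0 30;1 -19 15 0 0 0 30;1.2 -23.5 15 0 0 0 30;1.4 -27.5 15 0 0 0 30;1.4 -30.5 15 0 0 0 30;1.4 -31.75 15 0 0 0 30;1.4 -31.75 15 0 0 0 30'; python3 -m crank '0 0 0 0 0 0 30;0 0 0 0 0 0 30'; python3 - <<'E'
from h import *
save('wrist','w7.png')
im=cv2.imread('pics/w7.png'); cv2.imwrite('pics/w7c.png',cv2.resize(im[170:410,230:430],None,fx=3,fy=2.5))
marks('wrist',['cup_bench'])
print(robot.state()['joints'])
E
```

```text
time: 11.5
tcp_pos: [577.2, 5.8, 237.6]
tool_rot: [-2.82, 1.381, -0.003]
contact_force: [1.1, 0.4, 0.6]
finger_gap: 0.602
finger_force: 43.6
time: 11.7
tcp_pos: [577.1, 8.3, 236.4]
tool_rot: [-2.823, 1.377, -0.001]
contact_force: [-0.1, -0.7, -1.7]
finger_gap: 0.607
finger_force: 43.6
wrist cup_bench [580.7   4.6  -1.2] 0.92
[ 2.85096024e-01  3.14080588e-01  1.45520071e-01 -1.71516100e-04
 -1.40209748e+00  3.78660179e-01]
```

View pics/w7c.png

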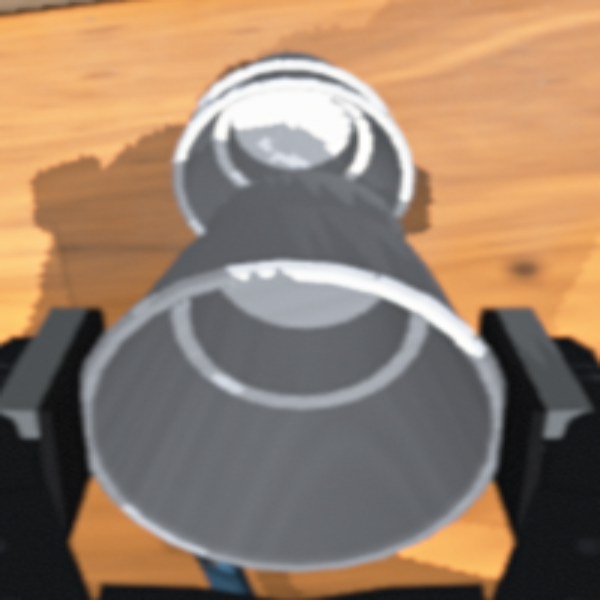

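The stacked cup's rim spans x 288–367 px with its top at y 202. The held rim spans 258–398 and 275–397. I'll compute the offset.

```bash
python3 - <<'E'
from h import *
from scipy.optimize import least_squares
def circ(P,z,r):
    X=np.array([pix(p,z)[:2] for p in P]); f=least_squares(lambda c:np.linalg.norm(X-c[:2],axis=1)-r,X.mean(0)); return f.x.round(1),f.fun.round(1)
print(circ([(288,242),(367.3,242),(327.7,202)],116,27))
print(circ([(258,330),(397.7,330),(328.3,274.8),(330,397)],238.5,27))
E
```

```text
(array([577.7,   6.5]), array([-0.1, -0.1, -0. ]))
(array([575.3,   9.9]), array([-0.7, -0.7, -0. , -0.3]))
```

```bash
python3 -m crank '0.2 -0.3 -2.5 0 0 0 30;0.2 -0.3 -4 0 0 0 30;0.2 -0.3 -5.5 0 0 0 30;0.2 -0.3 -7 0 0 0 30;0.2 -0.3 -8 0 0 0 30;0.2 -0.3 -8.6 0 0 0 30;0.2 -0.3 -8.7 0 0 0 30;0.2 -0.3 -8.7 0 0 0 30'
```

```text
time: 12.6
tcp_pos: [580.0, 4.7, 150.1]
tool_rot: [-2.822, 1.377, -0.004]
contact_force: [2.5, 1.8, 2.6]
finger_gap: 0.6
finger_force: 43.7
```

```bash
python3 -m crank '0 0 -0.1 0 0 0 30;0 0 -0.1 0 0 0 100;0 0 -0.1 0 0 0 100;0 0 -0.1 0 0 0 100;0 0 5 0 0 0 100;0 0 10 0 0 0 100;0 0 10 0 0 0 100'; python3 - <<'E'
from h import *
save('side','s8.png'); save('wrist','w8.png')
b=cv2.imread('pics/s8.png')[110:250,170:310]; w=cv2.imread('pics/w8.png')
cv2.imwrite('pics/c8.png',np.hstack([cv2.resize(b,(400,400)),cv2.resize(w[150:400,200:450],(400,400))]))
E
```

```text
time: 13.3
tcp_pos: [581.8, 3.6, 256.8]
tool_rot: [-2.818, 1.376, -0.018]
contact_force: [0.9, 0.1, 1.3]
finger_gap: 0.998
finger_force: 0.0
```

View pics/c8.png

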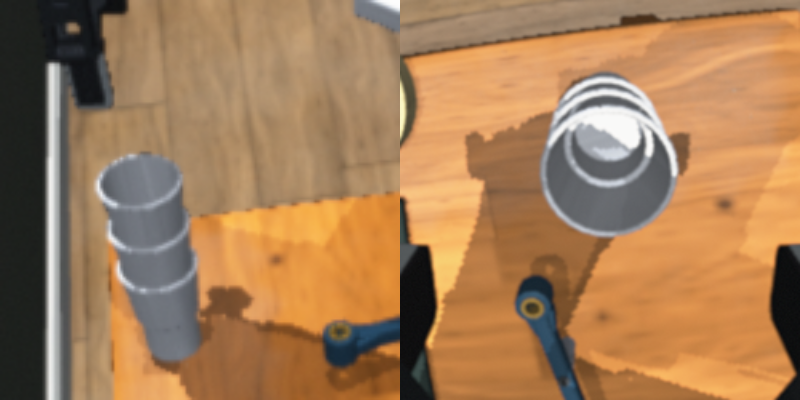

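The side and wrist views show all three cups in one upright stack. Now for the setter, starting from a hover above its grip block with the jaws turned to its axis.

```bash
python3 -m crank '-3 4 0 0 0 8 100;-6 8 -2 0 0 16 100;-9 12 -4 0 0 16 100;-12 16 -7.7 0 0 16 100;-15.75 21.2 -7.7 0 0 16 100;-15.75 21.2 -7.7 0 0 16 100;-15.75 21.2 -7.7 0 0 16 100;-15.75 21.2 -7.7 0 0 16 100;-15.75 21.2 -7.7 0 0 16 100'; python3 - <<'E'
from h import *
s=robot.state(); y=R.from_rotvec(s['tool_rot']).as_matrix()[:,1]; print('y ang',np.degrees(np.arctan2(y[1],y[0])),s['tcp_pos'])
im=save('wrist','w9.png'); marks('wrist',['setter','setter_grip','hub_foot','eye_foot'])
# grip block and blue parts
for q in ['setter_grip','hub_foot','eye_foot']:
    for d in robot.spot_in('wrist',q)[:1]: print('spot',q,d)
hsv=cv2.cvtColor(im,cv2.COLOR_RGB2HSV); m=cv2.inRange(hsv,(98,110,40),(118,255,255)); m[:,:]=m
n,l,st,ce=cv2.connectedComponentsWithStats(m)
for i in range(1,n):
    if st[i,4]>150: print(st[i],ce[i].round(1))
b=cv2.inRange(hsv,(15,90,60),(30,255,255)); b=cv2.bitwise_and(b,cv2.dilate(m,np.ones((7,7))))
n,l,st,ce=cv2.connectedComponentsWithStats(b)
for i in range(1,n):
    if st[i,4]>15: print('brass',st[i],ce[i].round(1))
print(robot.state()['joints'])
E
```

```text
time: 14.3
tcp_pos: [421.5, 215.4, 171.4]
tool_rot: [2.986, -0.973, -0.001]
contact_force: [-0.6, -0.5, -0.3]
finger_gap: 0.998
finger_force: 0.0
y ang -126.09291377566481 [421.45565824 215.40443337 171.4148843 ]
wrist setter [428.2 214.1  -0.7] 0.63
wrist setter_grip [425.3 216.7  37.2] 0.82
wrist hub_foot [422.5 217.8  -3.1] 0.25
wrist eye_foot [536.4 134.7  27.6] 0.67
spot setter_grip {'location': [439.9, 204.8, 46.3], 'confidence': 0.86}
spot hub_foot {'location': [440.1, 203.1, 46.5], 'confidence': 0.82}
spot eye_foot {'location': [440.0, 207.2, 48.8], 'confidence': 0.96}
[ 308   13   34  107 1750] [324.2  65.2]
[ 317  125   16   93 1394] [324.3 172.1]
[ 300  262   51   74 1884] [324.7 293.4]
[ 88 341  38  24 314] [107.4 350.4]
brass [313  16  23  21 143] [324.1  26.2]
brass [309 300  33  30 212] [324.8 314.5]
[ 8.05185854e-01  1.47584344e-01 -2.38998479e-01 -2.88533409e-05
 -1.18415711e+00  1.35556636e-01]
```

```bash
python3 -c "
from h import *
a=pix((324.8,314.5),48);e=pix((324.1,26.2),52);print(a,e,a+(e-a)*57/200,np.linalg.norm((e-a)[:2]),pix((324.3,240),49),np.degrees(np.arctan2(*(e-a)[1::-1])))"
```

```text
[377.9 249.7  48. ] [540.6 131.4  52. ] [424.2695 215.9845  49.14  ] 201.16207396027716 [424.3 216.1  49. ] -36.021091182777276
```

```bash
python3 -m crank '0.28 0.06 -5 0 0 0 100;0.28 0.06 -9 0 0 0 100;0.28 0.06 -12.85 0 0 0 100;0.28 0.06 -12.85 0 0 0 60;0.28 0.06 -12.85 0 0 0 0;0.28 0.06 -12.85 0 0 0 0;0.28 0.06 -12.85 0 0 0 0;0.28 0.06 -12.85 0 0 0 0;0.28 0.06 -12.85 0 0 0 0;0.28 0.06 -12.85 0 0 0 0;0.28 0.06 -12.85 0 0 0 0' 100
```

```text
time: 15.8
tcp_pos: [424.9, 217.2, 45.1]
tool_rot: [-2.986, 0.971, -0.002]
contact_force: [-1.8, -1.0, 6.6]
finger_gap: 0.167
finger_force: 97.4
```

```bash
python3 -m crank '0 0 0.3 0 0 0 0;0 0 1 0 0 0 0;0 0 2.5 0 0 0 0;0 0 4.5 0 0 0 0;0 0 7 0 0 0 0;0 0 9.5 0 0 0 0;0 0 11.5 0 0 0 0;0 0 12.7 0 0 0 0;0 0 13 0 0 0 0;0 0 13 0 0 0 0;0 0 13 0 0 0 0'
python3 - <<'E'
from h import *
print(robot.state()['ft_torque'])
cat='''
def blue(fn):
    im=save('wrist',fn); hsv=cv2.cvtColor(im,cv2.COLOR_RGB2HSV); m=cv2.inRange(hsv,(98,110,40),(118,255,255))
    b=cv2.inRange(hsv,(15,90,60),(30,255,255)); b=cv2.bitwise_and(b,cv2.dilate(m,np.ones((7,7))))
    for nm,k in (('blue',m),('brass',b)):
        n,l,st,ce=cv2.connectedComponentsWithStats(k)
        for i in range(1,n):
            if st[i,4]>(150 if nm=='blue' else 25) and abs(ce[i][0]-325)<80: print(nm,st[i],ce[i].round(1))
'''
open('h.py','a').write(cat); exec(cat)
blue('w10.png'); marks('wrist',['setter','setter_grip','hub_foot','eye_foot']); marks('side',['x'][:0])
robot.read_camera('side'); marks('side',['setter','setter_grip','hub_foot','eye_foot'])
E
```

```text
time: 16.9
tcp_pos: [423.5, 216.3, 172.4]
tool_rot: [2.986, -0.972, -0.002]
contact_force: [-0.8, 0.1, -5.3]
finger_gap: 0.171
finger_force: 97.9
[0.0079059  0.03224736 0.00582938]
blue [ 308    0   40  300 9353] [326.8 149.4]
blue [ 300  371   55   40 1706] [326.8 391.6]
wrist setter [426.2 214.8 125. ] 0.84
wrist setter_grip [422.8 215.6 166.3] 0.82
side setter [419.8 215.5 130.3] 0.58
side setter_grip [423.7 217.3 171.4] 0.67
side setter_grip [702.1 305.3   1.5] 0.38
side hub_foot [380.4 251.  125.6] 0.9
side eye_foot [537.8 133.9 157. ] 0.66
```

```bash
python3 -m crank '0.4 0.25 0 0 0 -0.4 0;1.5 1 0 0 0 -1.5 0;3.2 2.2 0 0 0 -3.5 0;5.2 3.5 0 0 0 -5.5 0;7.3 4.9 0 0 0 -8 0;9.4 6.3 0 0 0 -10 0;11.4 7.7 0 0 0 -12.2 0;13.1 8.8 0 0 0 -14 0;14.2 9.55 0 0 0 -15.2 0;14.67 9.87 0 0 0 -15.6 0;14.67 9.87 0 0 0 -15.6 0;14.67 9.87 0 0 0 -15.6 0'
python3 - <<'E'
from h import *
s=robot.state(); y=R.from_rotvec(s['tool_rot']).as_matrix()[:,1]; print('y ang',np.degrees(np.arctan2(y[1],y[0])),s['tcp_pos'])
blue('w11.png'); marks('wrist',['jig','post_tip','pin_tip','setter','setter_grip','hub_foot','eye_foot'])
robot.read_camera('side'); marks('side',['jig','post_tip','pin_tip','setter','setter_grip','hub_foot','eye_foot'])
robot.read_camera('scene'); marks('scene',['pin_tip','post_tip','eye_foot','hub_foot','setter_grip'])
E
```

```text
time: 18.6
tcp_pos: [570.6, 315.2, 173.3]
tool_rot: [2.827, -1.368, -0.001]
contact_force: [-0.9, 0.3, -5.4]
finger_gap: 0.167
finger_force: 98.1
y ang -141.63980419729648 [570.55871832 315.1728401  173.28443973]
blue [ 307    0   40  300 9721] [326.8 148.7]
blue [ 299  370   56   40 1716] [326.6 391.6]
wrist setter [572.2 318.  127.1] 0.96
wrist setter [6.958e+02 3.019e+02 6.000e-01] 0.65
wrist setter_grip [570.5 316.3 166.8] 0.69
side jig [598.8 282.3   0.9] 0.86
side post_tip [533.6 358.7  88.6] 0.95
side pin_tip [659.6 202.   74.5] 0.67
side setter [567.4 313.3 130.2] 0.9
side setter_grip [570.9 316.1 172.8] 0.65
side hub_foot [535.1 356.3 122.7] 0.81
side eye_foot [658.7 203.7 157. ] 0.69
scene pin_tip [655.4 207.1  78.7] 0.74
scene post_tip [531.8 364.1  85.2] 0.93
scene eye_foot [700.9 305.3  -3. ] 0.73
scene eye_foot [659.5 201.5 155.5] 0.61
scene hub_foot [536.7 353.6 126.7] 0.7
scene setter_grip [572.  312.9 169.8] 0.66
```

The centring is within about 1 mm by every measure. Now I'll check the held arm's pitch in the side camera, using the first side picture, where it stood flat, as reference.

```bash
python3 - <<'E'
from h import *
s=robot.state(); t=np.array(s['tcp_pos'])[:2]; A=R.from_rotvec(s['tool_rot']).as_matrix()
d=A[:2,0]; d=d/np.linalg.norm(d); d=d*np.sign(d[0])
c=robot.calibration('side'); Rm=R.from_rotvec(c['orientation']).as_matrix()
def proj(P):
    p=Rm.T@(np.array(P)-c['xyz']); return np.array([c['cx']+c['fx']*p[0]/-p[2], c['cy']+c['fy']*p[1]/p[2]])
save('side','s12.png')
d0=np.array([162.,-117.5]);d0/=np.linalg.norm(d0)
for fn,o,dd,z0 in (('side0.png',np.array([424.3,216.]),d0,0),('s12.png',t,d,128)):
    im=cv2.imread('pics/'+fn); hsv=cv2.cvtColor(im,cv2.COLOR_BGR2HSV)
    m=cv2.inRange(hsv,(98,110,30),(118,255,255)); m=cv2.dilate(m,np.ones((5,5)))
    b=cv2.bitwise_and(cv2.inRange(hsv,(15,80,60),(32,255,255)),m)
    for nm,x,h in (('hub',-57,48),('eye',143,52)):
        p=proj([*(o+dd*x),z0+h]); u,v=p.round().astype(int)
        w=np.zeros_like(b); w[v-12:v+12,u-12:u+12]=b[v-12:v+12,u-12:u+12]
        M=cv2.moments(w,True); ce=np.array([M['m10'],M['m01']])/max(M['m00'],1)
        g=proj([*(o+dd*x),z0+h+10])-p
        print(fn,nm,p.round(1),ce.round(1),M['m00'],'dz mm',((ce-p)@g/(g@g)*10).round(1))
print(robot.state()['time'])
E
```

```text
side0.png hub [383.5 202.8] [384.5 203.7] 48.0 dz mm -2.3
side0.png eye [288.6 225.7] [289.7 227.7] 38.0 dz mm -5.9
s12.png hub [401. 230.] [0. 0.] 0.0 dz mm 367.7
s12.png eye [273.2 234.8] [271.8 237.1] 35.0 dz mm -4.9
19.75
```

```bash
python3 -m crank '0 0.05 -0.3 0 0 0 0;0 0.05 -0.9 0 0 0 0;0 0.05 -1.6 0 0 0 0;0 0.05 -2.3 0 0 0 0;0 0.05 -2.8 0 0 0 0;0 0.05 -3 0 0 0 0;0 0.05 -3 0 0 0 0;0 0.05 -3 0 0 0 0;0 0.05 -3 0 0 0 0;0 0.05 -3 0 0 0 0'
python3 - <<'E'
from h import *
robot.read_camera('side'); marks('side',['post_tip','pin_tip','setter','hub_foot','eye_foot','cup_bench'])
s=robot.state(); print(s['tcp_pos'],s['tool_rot'],abs(np.array(s['qd'])).max(),s['contact_force'],s['finger_force'])
E
```

```text
time: 20.75
tcp_pos: [571.0, 316.1, 143.8]
tool_rot: [-2.827, 1.368, -0.0]
contact_force: [0.3, -0.3, -5.2]
finger_gap: 0.169
finger_force: 98.0
side post_tip [535.9 359.9  89.9] 0.56
side pin_tip [657.8 202.6  76.9] 0.77
side pin_tip [730.  262.6   3. ] 0.66
side setter [569.6 313.1 100.9] 0.87
side setter [534.5 359.4  97.3] 0.58
side setter [740.7 211.1  -1. ] 0.4
side hub_foot [535.5 360.3  95.7] 0.73
side hub_foot [ 7.300e+02  2.615e+02 -3.000e-01] 0.42
side eye_foot [658.9 205.4 130.4] 0.61
side cup_bench [578.3   8.7  -1.8] 0.76
[570.92561477 315.94885615 143.49797674] [ 2.82775158e+00 -1.36872061e+00 -2.44204029e-05] 0.002512939721131461 [-0.5851517   0.13228998 -5.23940512] 98.029916894302
```

```bash
python3 -c "
from cell import robot
print(robot.hand_in())"
```

```text
the job is handed in; nothing more can be done
None
```

The job is handed in: the three cups stand in one upright stack on the bench, and the setter arm is held still and level over the jig. By my measurements its hub is about 11 mm above the guide post, and both bores are centred to within about 1–2 mm.

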